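# Index the funnel arm to the green beaker

## Robot

A 6-joint arm with a two-finger parallel gripper is mounted at the origin on the work surface. World frame = base frame: x ahead of the robot, y to its left, z up, the work surface at z = 0. Lengths are in m, angles in rad, forces in N, time in s.
With the tool pointing down it reaches from about 0.375 to 0.9 m from the base axis. Payload 3.1 kg.
Tool frame: the origin (TCP) lies at the very end of the fingers, on their centre line; the grasp point (between the pads) lies 19 mm behind it (manip.tcp_to_grasp is the distance from the TCP to the grasp point, in m); z points along the fingers, y is the line along which they close (so a half turn about z gives the same grasp; the last joint's range is limited). The gripper opens to 85 mm and grips with 20 to 120 N. Pads are 22 mm wide; open, the fingers measure 114 mm over their backs; the gripper's body (76 mm by 85 mm) begins 54 mm behind the grasp point. The pads swing forward as they close: fully open they stand 13 mm farther back than shut.
Start: joints at [-0.178, 0.527, 1.433, -0, 1.181, -0.178], TCP at [0.625, 0, 0.231] pointing down, gripper open.
Joint ranges: [-3.08, 3.08], [-0.75, 2.2], [0.22, 2.44], [-1.43, 4.57], [0, 2.65], [-2.85, 2.85]. Speed limits (rad/s): [2.79, 2.79, 3.14, 3.14, 3.14, 3.14].

## Interface

Orientations are given as a unit quaternion [x, y, z, w].
In Python, from station import manip gives the robot as it stands. The module is installed in compiled form; this text tells all that it offers.
- The arm moves only by the tool step_arm, never from a script. Its argument "commands" is one flat list of numbers, 6 for each row, row after row: the shift along the tool's x, y, z in m, then the turn, a rotation vector about the tool's x, y, z in degrees. A call has exactly 10 rows; each row is the pose to reach, as a shift and turn from the pose commanded when the call began, along the tool's axes at that moment; what a row does not reach only later rows make up. A row lasts 1/10 s, in which the tool goes at most 50 mm and 8.59 degrees, less where a joint would pass 70% of its speed; a pose out of reach is approached as far as the arm can. A call with a gripper value outside its range is refused whole. "jaw" is the opening in per cent of the stroke, from 0 (shut) to 100 (fully open), set as the call begins (left out, the last holds). The fingers move at their own pace and stop on an object; "grip_force" is the grip in N (left out, the last holds). Time passes only in rows, so rows that repeat a pose let the fingers close, or fill a call up. It gives the time, the measured TCP pose, the force, the opening and the grip force at its end, in the units of the state.
- manip.sense(): the state, without advancing time (a new reading comes with each control period).
- manip.snapshot(name): name is "scene" or "side" or "wrist"; returns a dict with "pixels" (420x560x3 uint8, blue, green, red), "fx", "fy", "cx", "cy" (pixels), "k1" (the pictures are not rectified: a ray, as slopes to the right and down, at radius r is drawn at 1 + k1 r^2 times it, then the intrinsics apply), "R" (3x3) and "t" (3): a world point X has camera coordinates R X + t; the wrist camera has in their place "mount" (4x4, takes a point from camera to tool coordinates, whose origin is the TCP and whose axes are the flange's). Camera axes: x right, y down, z forward; pixel columns grow to the right and rows downward; lengths in m; the calibration is good to about 2 mm. A picture is of the moment at which its call begins: read the wrist's pose just before it. There is no depth.
- manip.sign_off(): hands the job in; it is judged then, once.
The state is a dict: "t": time; "q": joint angles; "qd": joint speeds; "tau": joint torques, N m; "tcp_pos": TCP position; "tool_rot": TCP orientation; "force": force on the tool from outside, world axes, zero at the start; "ft_torque": the same for the moment, N m; "finger_gap": opening from 0.0 (shut) to 1.0 (fully open); "gripper_force": force on a finger pad.
Only numpy, scipy, OpenCV 4.12 (cv2) and the standard library are available. Lean on these libraries where they do the work, as an engineer would, in place of code of your own. Each camera call takes 0.05 s, during which the arm holds its last target. There are 200 camera calls.

## Task

The blue funnel arm on the dosing stand is parked in the middle hole of its index plate. Hook a fingertip under the red pull ring, lift the spring pin, swing the arm just one hole, so that the funnel comes to stand over the beaker with the green band, and let the pin drop fully home. Treat the ring gently, do not grip it, and leave the beakers, the jar and the bottle standing where they are.

Things in the scene. Friction and masses are not known exactly. Their poses are not given: they have to be found in the camera images.
- stand: fixed dosing stand, white base 240 x 150 x 12 mm with a post. Origin on the bench under the post, the vertical pivot of the swing arm. Its +x points away from the robot (yaw within about 0.25 rad). On the robot's side a fixed index plate, an aluminium arc, top 98 mm above the bench, has 5 holes 125 mm from the pivot, 0.436 rad (25 deg) apart, the middle one on the stand's -x axis
- swing_arm (a joint): angle of the blue arm about the pivot, rad, anticlockwise from above positive; 0 = middle hole, next holes +0.436 and -0.436. A two-ended lever, 30 mm wide, top 114 mm above the bench: pin end towards the robot (stand -x), funnel end away (+x), so the funnel moves to the side opposite the pin. With the pin out it turns easily (about 1 N at the ring) and stays where left
- index_pin (a joint): lift of the spring pin, m: 0 = home in a hole, stop at 0.018. The pin, 9 mm thick, round-nosed, 125 mm from the pivot, reaches 10 mm into the plate (holes 11.5 mm wide): clear above 0.010; home, it locks the arm. Spring and weight press it down with 5 to 7 N; let go between holes it rides on the plate and drops by itself into the next hole it is moved over
- ring_mid (a point): middle of the opening of the red pull ring on the pin (pin home: 158 mm above the bench, 105 mm from the pivot, towards the robot). Moves with pin and arm; axes are the arm's: x from pin to pivot, z up. The ring's top bar is 28 mm from here up the slope (20 mm farther from the robot, 20 mm higher). Below, the pin's barrel, 22 mm thick, ends 132 mm above the bench
- pull_ring: the red pull ring, a rigid octagonal loop of 6 mm round bar, opening 54 mm wide and 50 mm high, facing along the arm to the robot and leaning 45 deg from upright, top away from the robot, so that a finger pointing forward and down (tool tilted some 30 to 45 deg) enters it from the robot's side and lifts by its top bar. Origin at the middle of its bottom bar, on the pin's axis, 138 mm above the bench
- spout (a point): lower mouth of the steel funnel on the far end of the swing arm, 125 mm from the pivot, 88 mm above the bench; funnel 76 mm wide at its top, 152 mm above the bench
- green_beaker_mid (a point): centre (half-way up) of the loose clear beaker with the green band, 60 mm wide, 66 mm high, where the funnel must go; it stands on the far side of the stand under the funnel's place at the next hole to one side or the other
- amber_beaker_mid (a point): centre of the loose beaker of the same size with the orange band, under the funnel's place at the next hole on the other side; not to be touched
- white_jar_mid (a point): centre of a loose white jar, 64 mm wide, 85 mm high, a bystander
- blue_bottle_mid (a point): centre of a loose white bottle with a blue cap, 54 mm wide, 120 mm high, a bystander
Mind the look-alikes: they are no part of the job. What is shaped like the part that bears amber_beaker_mid but black or pink is not meant.

How it is judged:
On the way, in this order (a step that is already met when the one before it is completed fails the run):
1. the pin is lifted out of the middle hole by the ring (value of joint index_pin above 0.007 m and value of joint swing_arm between -0.15 and 0.15 rad), for 0.05 s.
2. the arm stands one hole on, funnel over the green-banded beaker, and the pin is home (value of joint index_pin below 0.002 m and (value of joint swing_arm between 0.406 and 0.466 rad or value of joint swing_arm between -0.466 and -0.406 rad) and horizontal distance between spout and green_beaker_mid below 0.02 m), for 0.2 s.
At the end, for the whole second after the job is handed in: The arm rests within 0.03 rad of the next hole, the pin is home (lift under 2 mm), the spout is within 20 mm of the green-banded beaker's centre seen from above, and all four loose things stand upright within 20 mm of their starts (all of step 2 and velocity of joint swing_arm between -0.05 and 0.05 rad/s and distance of each of green_beaker_mid, amber_beaker_mid, white_jar_mid, blue_bottle_mid from where it was at the start of the episode below 0.02 m and angle between each of green_beaker_mid, amber_beaker_mid, white_jar_mid, blue_bottle_mid's own z axis and vertical below 0.1 rad); the robot touches nothing.
It fails at once if the arm is swung past the next hole (value of joint swing_arm above 0.55 rad or value of joint swing_arm below -0.55 rad).
It fails at once if the pull ring is gripped or wrenched (over 35 N) (contact force between the fingers and pull_ring above 35 N).
It fails at once if a beaker, the jar or the bottle is moved, lifted or tipped (distance of any of green_beaker_mid, amber_beaker_mid, white_jar_mid, blue_bottle_mid from where it was at the start of the episode above 0.02 m or angle between any of green_beaker_mid, amber_beaker_mid, white_jar_mid, blue_bottle_mid's own z axis and vertical above 0.3 rad).
It also fails if it takes over 48 s, if anything falls off the work surface, if the arm or the gripper's body presses on something with over 40 N, if the wrist force passes 120 N, or if a joint passes its speed limit or range.

## Working session

There is one attempt and no reset: what is moved stays moved. The work goes in short steps, Python scripts to look and compute and a tool call to move; the robot and the scene stay as the last step left them, time stands still between calls to the robot, and variables do not carry over. Pictures are saved under pics/ and viewed, at most 10 in all, crops included, and the job is handed in when it is done.

Besides the shell and the picture viewer there is one more tool, called after "Request:" in YAML: its name, and indented under it one key for each argument. step_arm: Moves the arm, as the interface text tells. Its arguments: {"type":"object","properties":{"commands":{"type":"array","items":{"type":"number"}},"jaw":{"type":"number"},"grip_force":{"type":"number"}},"required":["commands"]}

```bash
mkdir -p pics && cat > h.py <<'E'
import numpy as np, cv2
from station import manip
from scipy.spatial.transform import Rotation as Ro
def snap(n):
    s=manip.sense(); d=manip.snapshot(n)
    if n=="wrist":
        T=np.eye(4);T[:3,:3]=Ro.from_quat(s["tool_rot"]).as_matrix();T[:3,3]=s["tcp_pos"]
        M=T@np.array(d["mount"]);d["R"]=M[:3,:3].T;d["t"]=-M[:3,:3].T@M[:3,3]
    d["R"]=np.array(d["R"]);d["t"]=np.array(d["t"]);return d
def ray(d,u,v):
    p=np.array([(u-d["cx"])/d["fx"],(v-d["cy"])/d["fy"]]);q=p.copy()
    for _ in range(20): q=p/(1+d["k1"]*(q@q))
    r=d["R"].T@np.array([q[0],q[1],1]);return -d["R"].T@d["t"],r/np.linalg.norm(r)
def onplane(d,u,v,z):
    o,r=ray(d,u,v);return o+r*(z-o[2])/r[2]
def proj(d,X):
    c=d["R"]@np.array(X)+d["t"];s=c[:2]/c[2];s=s*(1+d["k1"]*(s@s));return [d["fx"]*s[0]+d["cx"],d["fy"]*s[1]+d["cy"]]
def tri(a,b):
    A=np.zeros((3,3));B=np.zeros(3)
    for o,r in (a,b):
        P=np.eye(3)-np.outer(r,r);A+=P;B+=P@o
    X=np.linalg.solve(A,B);return X,[np.linalg.norm((np.eye(3)-np.outer(r,r))@(X-o)) for o,r in(a,b)]
E
python3 - <<'E'
from h import *
for n in("scene","side","wrist"):
    d=snap(n);cv2.imwrite(f"pics/{n}0.png",d["pixels"]);np.save(f"pics/{n}0.npy",d,allow_pickle=True)
    print(n,d["fx"],d["k1"],-d["R"].T@d["t"],d["R"][2])
print(manip.sense(),manip.tcp_to_grasp)
E
```

```text
scene 451.95987847397157 0.04280504094096367 [1.52683221 0.09155476 1.0708433 ] [-0.6791289  -0.06515093 -0.73112195]
side 478.72042153159646 -0.12174773192271149 [0.30331378 0.97695636 1.0721506 ] [ 0.24427305 -0.68405634 -0.68731186]
wrist 359.5350441603999 0.032725484314207715 [0.62451081 0.06848328 0.37284356] [-0.00383735 -0.26908916 -0.96310762]
{'t': 0.15, 'q': array([-1.78531914e-01,  5.28227752e-01,  1.43360637e+00, -2.44465692e-05,
        1.18141875e+00, -1.78472530e-01]), 'qd': array([ 4.38590244e-05, -2.32713257e-03, -4.54379364e-03,  1.60669461e-03,
        2.67131508e-03, -1.06859072e-05]), 'tau': array([ 1.17890530e-03, -4.42742836e+01, -1.78276026e+01, -2.15643640e-04,
        5.61750654e-03, -9.84718270e-06]), 'tcp_pos': array([6.24448055e-01, 1.02299056e-04, 2.30574227e-01]), 'tool_rot': array([ 7.07124245e-01,  7.07088830e-01, -4.82714342e-04, -6.75423512e-04]), 'force': array([-0.24030377,  0.49209664, -0.32476306]), 'ft_torque': array([-0.02935032,  0.03616217,  0.03078387]), 'gripper_force': 0.0, 'finger_gap': 1.0034452949457147} 0.0187
```

View pics/scene0.png

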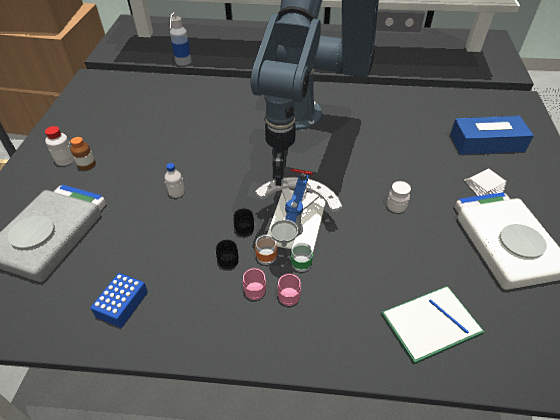

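View pics/side0.png

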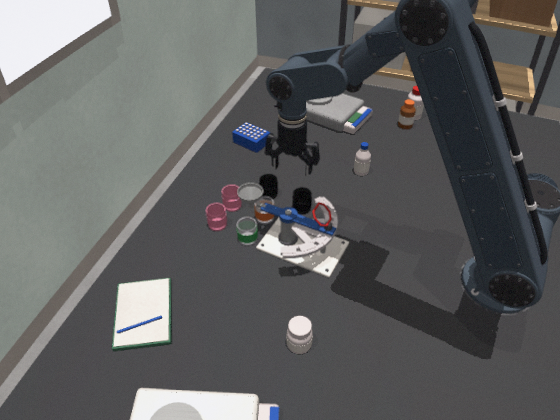

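The scene view (camera on the far side, so image right is +y) shows the stand's plate at (298,195), the blue arm at (298,200) and the red ring at (303,172). The funnel is at (285,232).

There are six cup-shaped candidates in the scene view:
- **Orange band:** (265,250)
- **Green band:** (301,257). This is the target, as the only one with a green band.
- **Black:** (243,222) and (227,254), look-alikes
- **Pink:** (254,284) and (289,289), look-alikes

I'll confirm with an enlarged crop.

```bash
python3 - <<'E'
from h import *
S=np.load("pics/scene0.npy",allow_pickle=True).item();D=np.load("pics/side0.npy",allow_pickle=True).item()
a=cv2.resize(S["pixels"][150:285,235:345],None,fx=4,fy=4,interpolation=3)[:540,:400]
b=cv2.resize(D["pixels"][175:285,200:360],None,fx=2.5,fy=2.5,interpolation=3)
w=np.load("pics/wrist0.npy",allow_pickle=True).item()["pixels"]
c=cv2.resize(w,(400,300))
im=np.zeros((600,800,3),np.uint8);im[:540,:400]=a;im[:b.shape[0],400:400+b.shape[1]]=b;im[300:600,400:]=c
cv2.imwrite("pics/crop1.png",im)
for n,d in(("S",S),("D",D)):
    hsv=cv2.cvtColor(d["pixels"],cv2.COLOR_BGR2HSV)
    for c,lo,hi in(("red",(0,150,90),(6,255,255)),("red2",(174,150,90),(180,255,255)),("green",(50,90,60),(85,255,255)),("orange",(7,120,90),(20,255,255)),("blue",(100,150,60),(120,255,255))):
        m=cv2.inRange(hsv,lo,hi);k,l,s,ce=cv2.connectedComponentsWithStats(m)
        print(n,c,[(s[i].tolist(),ce[i].round(1).tolist()) for i in range(1,k) if s[i,4]>12])
E
```

```text
S red [([45, 126, 14, 13, 132], [52.0, 131.7]), ([291, 169, 21, 5, 51], [301.4, 171.1])]
S red2 []
S green [([71, 192, 23, 9, 86], [81.7, 196.4]), ([479, 197, 24, 6, 79], [490.8, 199.5]), ([291, 254, 21, 15, 140], [300.7, 263.5]), ([382, 311, 102, 53, 298], [429.2, 342.2])]
S orange [([58, 84, 8, 11, 13], [61.8, 88.7]), ([70, 137, 19, 17, 230], [78.2, 145.1]), ([255, 245, 22, 17, 149], [266.0, 255.9])]
S blue [([172, 42, 18, 15, 199], [180.7, 49.6]), ([451, 116, 82, 38, 2107], [490.8, 135.3]), ([167, 163, 8, 8, 50], [170.2, 166.7]), ([286, 175, 23, 47, 419], [296.0, 200.4]), ([60, 185, 41, 14, 164], [79.6, 191.4]), ([459, 193, 46, 10, 163], [480.9, 197.2]), ([91, 273, 56, 55, 1297], [120.2, 301.7]), ([430, 300, 39, 33, 98], [449.6, 317.1])]
D red [([413, 86, 6, 6, 24], [415.5, 88.1]), ([312, 203, 17, 22, 53], [317.0, 211.4]), ([322, 218, 9, 8, 19], [326.8, 222.6])]
D red2 []
D green [([349, 113, 12, 10, 57], [354.6, 117.2]), ([238, 229, 20, 14, 133], [247.6, 237.3]), ([169, 280, 2, 57, 77], [169.7, 309.5]), ([153, 338, 18, 6, 29], [162.4, 342.0]), ([112, 343, 40, 6, 64], [130.6, 345.8])]
D orange [([401, 99, 15, 14, 147], [408.2, 106.3]), ([255, 210, 18, 11, 107], [263.0, 216.1])]
D blue [([352, 109, 19, 18, 92], [361.1, 117.5]), ([233, 130, 37, 22, 417], [249.8, 140.6]), ([361, 142, 7, 8, 44], [364.0, 145.1]), ([261, 204, 75, 31, 536], [294.9, 217.7]), ([118, 316, 44, 17, 84], [138.7, 324.2]), ([270, 407, 9, 13, 105], [273.7, 413.1])]
```

View pics/crop1.png

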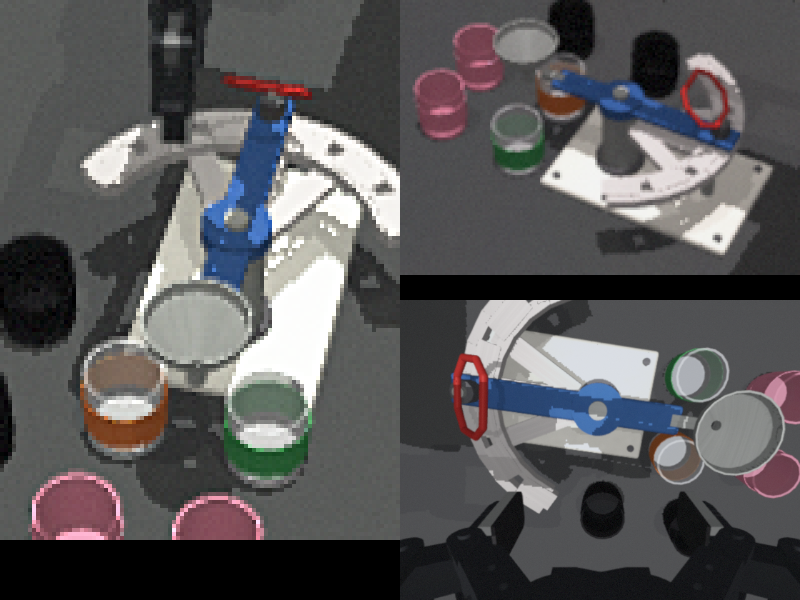

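The crop confirms it. The green band (crop 268,430) lies on the +y side and the orange band on the -y side. The wrist view (right = +x, up = +y) shows the ring at (470,395), the pivot cap at (597,410) and the funnel at (740,432). The funnel therefore goes to +y, so swing = +0.436 and the pin moves to -y.

```bash
python3 - <<'E'
from h import *
S,D,W=[np.load(f"pics/{n}0.npy",allow_pickle=True).item() for n in("scene","side","wrist")]
print("pivot tri",tri(ray(S,294.3,204.5),ray(D,288,211.8)),tri(ray(W,276,154),ray(D,288,211.8)),tri(ray(W,276,154),ray(S,294.3,204.5)))
hsv=cv2.cvtColor(W["pixels"],cv2.COLOR_BGR2HSV)
m=cv2.inRange(hsv,(0,120,50),(8,255,255))|cv2.inRange(hsv,(172,120,50),(180,255,255))
m[:,150:]=0
ys,xs=np.nonzero(m);print(xs.min(),xs.max(),ys.min(),ys.max())
h,_=cv2.findContours(m,cv2.RETR_CCOMP,2);
for c in h:
  if len(c)>20: print(cv2.boundingRect(c),cv2.approxPolyDP(c,2.5,True)[:,0].tolist())
b=cv2.inRange(hsv,(100,130,40),(125,255,255));k,l,s,ce=cv2.connectedComponentsWithStats(b)
i=1+np.argmax(s[1:,4]);pts=np.argwhere(l==i)[:,::-1].astype(float)
P=np.array([onplane(W,u,v,.114)[:2] for u,v in pts]);print(s[i]);
r=cv2.minAreaRect(P.astype(np.float32)*1000);print("arm rect",r, "yaw line",cv2.fitLine(P.astype(np.float32),cv2.DIST_HUBER,0,.01,.01).ravel())
# funnel rim: bright-grey ellipse in scene; beakers
for n,lo,hi in(("green",(50,60,30),(90,255,255)),("or",(5,100,40),(20,255,255))):
  mm=cv2.inRange(hsv,lo,hi);k,l,s,ce=cv2.connectedComponentsWithStats(mm);print(n,[(s[i].tolist(),ce[i].round().tolist()) for i in range(1,k) if s[i,4]>60])
for n,a,z in(("green band scene",(300.7,263.5),.02),("orange",(266,255.9),.02)):print(n,onplane(S,*a,z))
E
```

```text
pivot tri (array([0.62224117, 0.04133782, 0.12165984]), [np.float64(0.000668663179766009), np.float64(0.0006686631797659818)]) (array([0.62123737, 0.03978599, 0.12133284]), [np.float64(0.000985717447651823), np.float64(0.000985717447651948)]) (array([0.62037628, 0.0404352 , 0.11923865]), [np.float64(0.001261589271713121), np.float64(0.0012615892717131045)])
74 122 75 196
(74, 75, 49, 122) [[85, 75], [75, 101], [75, 151], [84, 182], [105, 196], [121, 179], [122, 106], [109, 79]]
(84, 85, 28, 101) [[93, 85], [104, 89], [111, 107], [111, 172], [104, 185], [92, 177], [85, 152], [84, 106]]
[  123   110   273    79 11473]
arm rect ((608.6324462890625, 40.774574279785156), (51.26715087890625, 192.16641235351562), 81.33425903320312) yaw line [ 0.9899898  -0.14113866  0.6064409   0.04188127]
green [([371, 67, 45, 77, 672], [383.0, 106.0])]
or [([348, 185, 62, 59, 556], [365.0, 202.0])]
green band scene [0.7566782  0.07230351 0.02      ]
orange [ 0.73913225 -0.0296377   0.02      ]
```

```bash
cat >> h.py <<'E'
piv=np.array([0.6213,0.0405]);psi=-0.147
def goal(s,up=0.,ang=0.,tilt=45,lift=0.):
    """tool pose: s along tool axis past ring_mid, up the slope, arm angle, extra lift"""
    a=psi+ang;d=np.array([np.cos(a),np.sin(a),0]);z=np.array([0,0,1.]);t=np.radians(tilt)
    mid=np.array([*piv,.158])-.105*d+lift*z
    n=np.sin(t)*d-np.cos(t)*z;u=(d+z)/2**.5
    x=np.cross(z,d);R=np.column_stack([x,np.cross(n,x),n])
    return R,mid+s*n+up*u
def rel(R,p,s=None):
    s=s or manip.sense();R0=Ro.from_quat(s["tool_rot"]).as_matrix()
    return np.round((R0.T@(p-s["tcp_pos"])),4).tolist()+np.round(Ro.from_matrix(R0.T@R).as_rotvec(degrees=True),2).tolist()
E
python3 - <<'E'
from h import *
W,S,D=[np.load(f"pics/{n}0.npy",allow_pickle=True).item() for n in("wrist","scene","side")]
top=onplane(W,116.5,142,.178);bot=onplane(W,80,127,.138)
for n,P,r in(("top",top,.085),("bot",bot,.125)):
    v=piv-P[:2];print(n,P,np.linalg.norm(v),r,np.arctan2(v[1],v[0]))
print("scene top",onplane(S,301.4,171.1,.178))
print(goal(-.07)[1],rel(*goal(-.07)))
E
```

```text
top [0.53661716 0.05208672 0.178     ] 0.0854718437580534 0.085 -0.1359805457022351
bot [0.4970173  0.05789256 0.138     ] 0.12549378551471596 0.125 -0.1390405919583807
scene top [0.53971727 0.05524787 0.178     ]
[0.46846879 0.06312942 0.20749747] [0.063, -0.1559, 0.0233, -45.01, -3.31, 7.98]
```

Request:
step_arm:
  commands: [0.02,-0.04,-0.04,0,0,0,0.03,-0.08,-0.06,-8,-0.6,1.4,0.04,-0.12,-0.06,-16,-1.2,2.8,0.063,-0.156,-0.06,-24,-1.8,4.2,0.063,-0.156,-0.06,-32,-2.4,5.6,0.063,-0.156,-0.04,-40,-3,7,0.063,-0.156,-0.01,-45,-3.3,8,0.063,-0.156,0.023,-45,-3.3,8,0.063,-0.156,0.023,-45,-3.3,8,0.063,-0.156,0.023,-45,-3.3,8]
  jaw: 0
  grip_force: 20

```text
t: 1.15
tcp_pos: [0.4768, 0.0498, 0.2727]
tool_rot: [0.708, 0.608, 0.226, 0.278]
force: [0.2, 0.9, 1.3]
finger_gap: -0.002
gripper_force: 0.0
```

```bash
sed -i 's/psi=-0.147/psi=-0.143/' h.py && python3 - <<'E'
from h import *
s=manip.sense();print(s["t"],s["q"],s["tcp_pos"],s["force"],s["finger_gap"])
im=np.zeros((560,800,3),np.uint8)
W=snap("wrist");S=snap("scene");D=snap("side")
im[:300,:400]=cv2.resize(W["pixels"],(400,300))
im[:300,400:]=cv2.resize(S["pixels"][130:220,240:360],(400,300),interpolation=3)
im[300:,:400]=cv2.resize(D["pixels"][150:254,260:420],(400,260),interpolation=3)
cv2.imwrite("pics/p2.png",im)
R,p=goal(-.07);print(rel(R,p));print(rel(*goal(.025)))
print("mid in wrist",proj(W,goal(0)[1]), "top", proj(W,goal(0,.028)[1]))
E
```

```text
1.15 [-0.09403951  0.14579356  2.23705429 -1.1186285   0.06250209  1.1535285 ] [0.47675418 0.04978244 0.27273736] [0.16465746 0.94852693 1.3164632 ] -0.0022642377773445153
[0.0127, -0.051, 0.0414, -3.06, 1.37, 0.15]
[0.0149, -0.0459, 0.1363, -3.06, 1.37, 0.15]
mid in wrist [np.float64(215.74493382803325), np.float64(188.5196957305158)] top [np.float64(254.44963647919914), np.float64(189.05064742384016)]
```

View pics/p2.png

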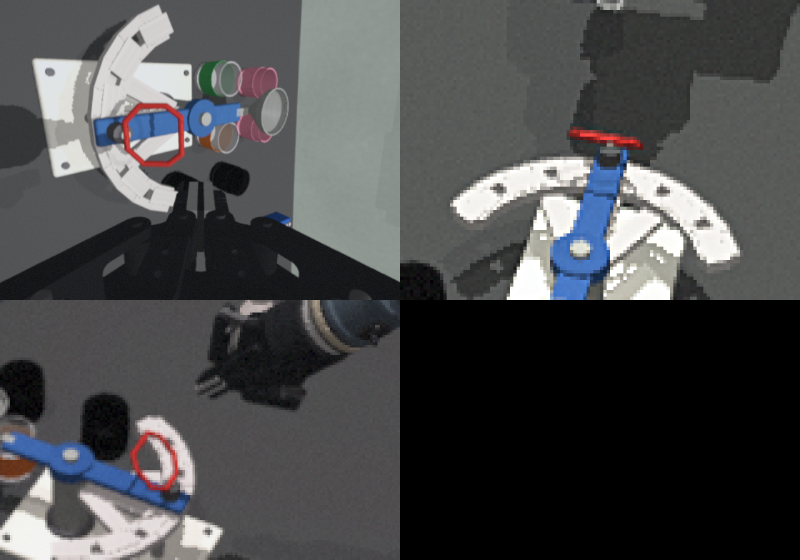

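The wrist view puts the ring's middle at (214,188), against a predicted (215.7,188.5), so the pose is right. At 45° tilt, though, joint 5 is near zero (wrist singularity). I'll use about 32° instead.

```bash
python3 - <<'E'
from h import *
for t in (30,33): print(t,rel(*goal(-.05,tilt=t)))
E
```

```text
30 [0.0131, -0.0369, 0.0624, 11.94, 1.39, -0.03]
33 [0.0131, -0.0395, 0.0619, 8.94, 1.38, 0.01]
```

Request:
step_arm:
  commands: [0,-0.01,0,4,0.5,0,0.004,-0.02,0.01,9,1,0,0.008,-0.03,0.02,10,1.4,0,0.012,-0.035,0.04,10,1.4,0,0.013,-0.0375,0.062,10,1.4,0,0.013,-0.0375,0.062,10,1.4,0,0.013,-0.0375,0.062,10,1.4,0,0.013,-0.0375,0.062,10,1.4,0,0.013,-0.0375,0.062,10,1.4,0,0.013,-0.0375,0.062,10,1.4,0]

```text
t: 2.3
tcp_pos: [0.4921, 0.0591, 0.2026]
tool_rot: [0.727, 0.629, 0.181, 0.209]
force: [0.1, 0.3, -0.1]
finger_gap: -0.001
gripper_force: 0.0
```

```bash
python3 - <<'E'
from h import *
s=manip.sense();print(s["t"],s["q"],s["tcp_pos"],s["force"])
for t in (30,32,35):
    for a in(-.05,.02): print(t,a,rel(*goal(a,tilt=t)))
E
```

```text
2.3 [-0.08931359  0.31018254  2.17690635 -0.28425433  0.09891717  0.32934057] [0.49206899 0.05912844 0.20256608] [ 0.14241211  0.317683   -0.12186731]
30 -0.05 [-0.0, -0.0002, 0.0014, 2.09, -0.05, -0.05]
30 0.02 [-0.0001, -0.0027, 0.0713, 2.09, -0.05, -0.05]
32 -0.05 [-0.0, -0.0019, 0.0013, 0.09, -0.05, -0.05]
32 0.02 [-0.0001, -0.0021, 0.0713, 0.09, -0.05, -0.05]
35 -0.05 [-0.0, -0.0046, 0.0014, -2.91, -0.05, -0.05]
35 0.02 [-0.0001, -0.001, 0.0713, -2.91, -0.05, -0.05]
```

```bash
cat > fk.py <<'E'
from h import *
from scipy.optimize import least_squares
Q=np.array([[-.178532,.528228,1.433606,0,1.181419],[-.0940395,.1457936,2.2370543,-1.1186,.0625],[-.0893136,.3101825,2.1769064,-.28425,.09892]])
P=np.array([[.624448,.000102,.230574],[.476754,.049782,.272737],[.492069,.059128,.202566]])
q4=np.array([[.707124,.707089,-.000483,-.000675],[.708,.608,.226,.278],[.727,.629,.181,.209]])
N=Ro.from_quat(q4).as_matrix()[:,:,2]
def w(k,q):
    a2,a3,h,L,off=k;r=a2*np.sin(q[1])+a3*np.sin(q[1]+q[2]);z=h+a2*np.cos(q[1])+a3*np.cos(q[1]+q[2])
    c,s=np.cos(q[0]),np.sin(q[0]);return np.array([c*r-s*off,s*r+c*off,z])
f=least_squares(lambda k:np.concatenate([w(k,q)-(p-k[3]*n) for q,p,n in zip(Q,P,N)]),[.4,.4,.2,.25,.11],x_scale=.1)
if __name__=="__main__":
    print(f.x,np.abs(f.fun).max());K=f.x
    def ik(R,p):
        n=R[:,2];W=p-K[3]*n
        q=least_squares(lambda q:w(K,q)-W,[-.09,.31,2.17]).x
        a=q[1]+q[2];fa=np.array([np.sin(a)*np.cos(q[0]),np.sin(a)*np.sin(q[0]),np.cos(a)])
        return q.round(3),round(float(np.arccos(np.clip(fa@n,-1,1))),3), round(float(np.arctan2(n[1],n[0])-q[0]),3), round(float(np.pi-np.arccos(-n[2])-a),3)
    for t in(25,28,32):
        R0=goal(0,tilt=t)[0]
        for s,up,ang,l in((-.05,0,0,0),(.02,0,0,0),(.02,.01,0,.015),(.02,.01,.436,.015)): print(t,s,ang,ik(R0,goal(s,up,ang,t,l)[1]))
E
python3 fk.py
```

```text
[0.63441781 0.31257349 0.03479731 0.22558739 0.10913241] 0.01867170872284779
25 -0.05 0 (array([-0.093,  0.297,  2.117]), 0.292, -0.05, 0.29)
25 0.02 0 (array([-0.097,  0.426,  2.176]), 0.106, -0.046, 0.103)
25 0.02 0 (array([-0.097,  0.399,  2.115]), 0.192, -0.046, 0.191)
25 0.02 0.436 (array([-0.185,  0.397,  2.119]), 0.19, 0.042, 0.189)
28 -0.05 0 (array([-0.091,  0.291,  2.161]), 0.203, -0.052, 0.201)
28 0.02 0 (array([-0.096,  0.425,  2.21 ]), 0.029, -0.047, 0.018)
28 0.02 0 (array([-0.096,  0.396,  2.149]), 0.111, -0.047, 0.108)
28 0.02 0.436 (array([-0.186,  0.394,  2.153]), 0.108, 0.043, 0.106)
32 -0.05 0 (array([-0.089,  0.286,  2.22 ]), 0.082, -0.054, 0.076)
32 0.02 0 (array([-0.094,  0.426,  2.255]), 0.101, -0.049, -0.099)
32 0.02 0 (array([-0.095,  0.395,  2.194]), 0.026, -0.048, -0.006)
32 0.02 0.436 (array([-0.186,  0.393,  2.199]), 0.024, 0.043, -0.009)
```

```bash
sed -i 's/a2,a3,h,L,off=k;r=a2\*np.sin(q\[1\])+a3\*np.sin(q\[1\]+q\[2\]);z=h+a2\*np.cos(q\[1\])+a3\*np.cos(q\[1\]+q\[2\])/a2,a3,h,L,off,e=k;b=q[1]+q[2];r=a2*np.sin(q[1])+a3*np.sin(b)-e*np.cos(b);z=h+a2*np.cos(q[1])+a3*np.cos(b)+e*np.sin(b)/; s/.25,.11\]/.25,.11,.0]/; s/(25,28,32)/(15,18,22,26,30)/' fk.py && python3 fk.py
```

```text
[ 0.5880596   0.39162795  0.27401628  0.29667904  0.11115898 -0.11400434] 0.00020932134547747838
15 -0.05 0 (array([-0.101,  0.33 ,  1.932]), 0.618, -0.042, 0.618)
15 0.02 0 (array([-0.103,  0.475,  1.958]), 0.447, -0.04, 0.447)
15 0.02 0 (array([-0.103,  0.44 ,  1.923]), 0.517, -0.04, 0.517)
15 0.02 0.436 (array([-0.192,  0.439,  1.925]), 0.516, 0.049, 0.516)
18 -0.05 0 (array([-0.099,  0.319,  1.976]), 0.533, -0.044, 0.533)
18 0.02 0 (array([-0.102,  0.472,  1.993]), 0.363, -0.041, 0.363)
18 0.02 0 (array([-0.102,  0.434,  1.958]), 0.436, -0.041, 0.435)
18 0.02 0.436 (array([-0.192,  0.433,  1.961]), 0.434, 0.049, 0.434)
22 -0.05 0 (array([-0.097,  0.309,  2.034]), 0.416, -0.046, 0.415)
22 0.02 0 (array([-0.1  ,  0.471,  2.04 ]), 0.248, -0.043, 0.247)
22 0.02 0 (array([-0.1  ,  0.43 ,  2.005]), 0.323, -0.043, 0.322)
22 0.02 0.436 (array([-0.193,  0.429,  2.009]), 0.321, 0.05, 0.32)
26 -0.05 0 (array([-0.094,  0.305,  2.092]), 0.292, -0.049, 0.29)
26 0.02 0 (array([-0.098,  0.476,  2.086]), 0.128, -0.045, 0.126)
26 0.02 0 (array([-0.099,  0.431,  2.052]), 0.206, -0.044, 0.205)
26 0.02 0.436 (array([-0.194,  0.429,  2.057]), 0.203, 0.051, 0.202)
30 -0.05 0 (array([-0.091,  0.309,  2.151]), 0.161, -0.052, 0.158)
30 0.02 0 (array([-0.096,  0.486,  2.133]), 0.024, -0.047, -0.001)
30 0.02 0 (array([-0.097,  0.438,  2.098]), 0.085, -0.046, 0.082)
30 0.02 0.436 (array([-0.195,  0.436,  2.104]), 0.083, 0.052, 0.078)
```

```bash
python3 - <<'E'
from h import *
for s in(-.05,-.02,.015): print(s,rel(*goal(s,tilt=25)))
E
```

```text
-0.05 [-0.0, 0.0042, 0.0017, 7.09, -0.05, -0.05]
-0.02 [-0.0, 0.0005, 0.0315, 7.09, -0.05, -0.05]
0.015 [-0.0001, -0.0039, 0.0662, 7.09, -0.05, -0.05]
```

Request:
step_arm:
  commands: [0,0.002,0,3.5,0,0,0,0.0042,0.0015,7,0,0,0,0.003,0.011,7,0,0,0,0.0017,0.021,7,0,0,0,0.0005,0.0315,7,0,0,0,-0.001,0.042,7,0,0,0,-0.002,0.05,7,0,0,0,-0.003,0.058,7,0,0,0,-0.004,0.066,7,0,0,0,-0.004,0.066,7,0,0]

```text
t: 3.3
tcp_pos: [0.5236, 0.0546, 0.1423]
tool_rot: [0.738, 0.639, 0.142, 0.163]
force: [-0.5, -0.2, 0.5]
finger_gap: -0.002
gripper_force: 0.0
```

```bash
python3 - <<'E'
from h import *
s=manip.sense();print(s["t"],s["q"],s["tcp_pos"],s["force"])
print(rel(*goal(.015,tilt=25)))
im=np.zeros((560,800,3),np.uint8)
W=snap("wrist");S=snap("scene");D=snap("side")
im[:300,:400]=cv2.resize(W["pixels"][100:310,60:340],(400,300),interpolation=3)
im[:300,400:]=cv2.resize(S["pixels"][130:220,240:360],(400,300),interpolation=3)
im[300:,:400]=cv2.resize(D["pixels"][150:254,260:420],(400,260),interpolation=3)
im[300:,400:]=cv2.resize(D["pixels"][185:237,295:375],(400,260),interpolation=3)
cv2.imwrite("pics/p3.png",im)
E
```

```text
3.3 [-0.09819851  0.46667047  2.07671674 -0.11070519  0.16486954  0.15081483] [0.52355546 0.0545532  0.14228078] [-0.45900984 -0.17665726  0.51697156]
[0.0, 0.001, -0.0019, -0.09, -0.04, -0.06]
```

View pics/p3.png

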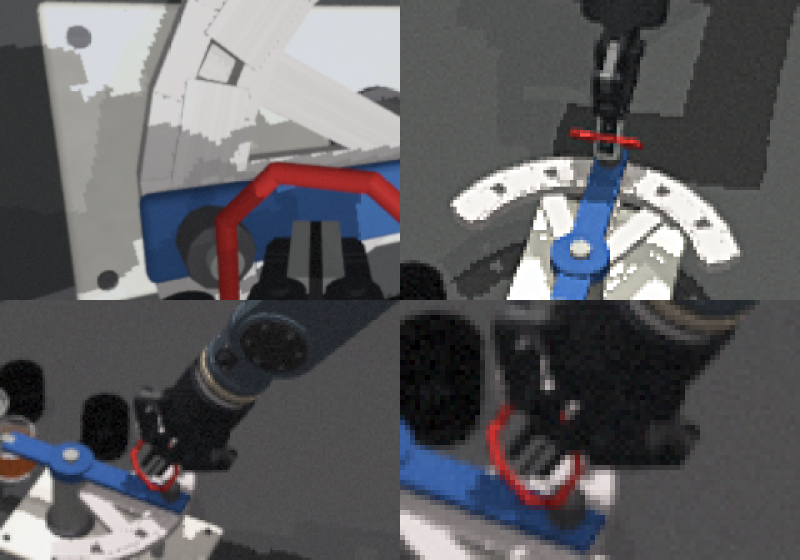

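The fingertips are through the ring without contact: side crop (540,450), scene crop (607,145). Now I'll move forward toward the top bar.

Request:
step_arm:
  commands: [0,0.001,0,0,0,0,0,0.002,0,0,0,0,0,0.003,0,0,0,0,0,0.004,0,0,0,0,0,0.005,0,0,0,0,0,0.006,0,0,0,0,0,0.007,0,0,0,0,0,0.008,0,0,0,0,0,0.008,0,0,0,0,0,0.008,0,0,0,0]

```text
t: 4.45
tcp_pos: [0.5307, 0.0536, 0.1468]
tool_rot: [0.738, 0.639, 0.142, 0.163]
force: [-0.1, -0.7, -0.3]
finger_gap: -0.001
gripper_force: 0.0
```

Request:
step_arm:
  commands: [0,0.0004,-0.0009,0,0,0,0,0.0008,-0.0018,0,0,0,0,0.0013,-0.0027,0,0,0,0,0.0017,-0.0036,0,0,0,0,0.0021,-0.0045,0,0,0,0,0.0025,-0.0054,0,0,0,0,0.003,-0.0063,0,0,0,0,0.0034,-0.0072,0,0,0,0,0.0034,-0.0072,0,0,0,0,0.0034,-0.0072,0,0,0]

```text
t: 5.45
tcp_pos: [0.5297, 0.0537, 0.1543]
tool_rot: [0.738, 0.639, 0.141, 0.162]
force: [-2.5, 1.0, -1.8]
finger_gap: 0.001
gripper_force: 1.5
```

Request:
step_arm:
  commands: [0,0.0004,-0.0009,0,0,0,0,0.0008,-0.0018,0,0,0,0,0.0013,-0.0027,0,0,0,0,0.0017,-0.0036,0,0,0,0,0.0021,-0.0045,0,0,0,0,0.0021,-0.0045,0,0,0,0,0.0021,-0.0045,0,0,0,0,0.0021,-0.0045,0,0,0,0,0.0021,-0.0045,0,0,0,0,0.0021,-0.0045,0,0,0]

```text
t: 6.45
tcp_pos: [0.5292, 0.0537, 0.159]
tool_rot: [0.738, 0.639, 0.141, 0.162]
force: [-5.0, 0.1, -5.0]
finger_gap: 0.0
gripper_force: 3.6
```

Request:
step_arm:
  commands: [0,0.0004,-0.0009,0,0,0,0,0.0008,-0.0018,0,0,0,0,0.0013,-0.0027,0,0,0,0,0.0017,-0.0036,0,0,0,0,0.0021,-0.0045,0,0,0,0,0.0025,-0.0054,0,0,0,0,0.0025,-0.0054,0,0,0,0,0.0025,-0.0054,0,0,0,0,0.0025,-0.0054,0,0,0,0,0.0025,-0.0054,0,0,0]

```text
t: 7.45
tcp_pos: [0.5292, 0.0537, 0.1649]
tool_rot: [0.738, 0.639, 0.141, 0.162]
force: [-5.7, 0.8, -5.5]
finger_gap: -0.002
gripper_force: 3.6
```

```bash
cat > lift.py <<'E'
from h import *
S0=np.load("pics/scene0.npy",allow_pickle=True).item()
def red(d):
    h=cv2.cvtColor(d["pixels"],cv2.COLOR_BGR2HSV);m=cv2.inRange(h,(0,130,70),(8,255,255))[150:200,260:360]
    y,x=np.nonzero(m);return x.mean()+260,y.mean()+150,len(x),x.min()+260,x.max()+260
def report():
    s=manip.sense();S=snap("scene");r=red(S);r0=red(S0);print(s["t"],s["q"].round(3),s["tcp_pos"],s["force"])
    print(r0,r)
    T=goal(0,.028)[1];print("px/10mm lift",np.array(proj(S,T+[0,0,.01]))-proj(S,T))
    return S
if __name__=="__main__": report()
E
python3 lift.py
```

```text
7.45 [-0.099  0.421  2.043 -0.073  0.246  0.112] [0.52919103 0.05373382 0.16492884] [-5.69462272  0.82332271 -5.47943127]
(np.float64(301.66129032258067), np.float64(171.2258064516129), 62, np.int64(291), np.int64(312)) (np.float64(301.35849056603774), np.float64(168.62264150943395), 53, np.int64(291), np.int64(312))
px/10mm lift [ 0.10334123 -2.55276506]
```

Request:
step_arm:
  commands: [0,0.0004,-0.0009,0,0,0,0,0.0008,-0.0018,0,0,0,0,0.0013,-0.0027,0,0,0,0,0.0017,-0.0036,0,0,0,0,0.0017,-0.0036,0,0,0,0,0.0017,-0.0036,0,0,0,0,0.0017,-0.0036,0,0,0,0,0.0017,-0.0036,0,0,0,0,0.0017,-0.0036,0,0,0,0,0.0017,-0.0036,0,0,0]

```text
t: 8.5
tcp_pos: [0.5292, 0.0537, 0.1689]
tool_rot: [0.738, 0.639, 0.141, 0.162]
force: [-5.3, 0.9, -6.4]
finger_gap: 0.006
gripper_force: 3.7
```

```bash
cat >> lift.py <<'E'
    s=manip.sense();R0=Ro.from_quat(s["tool_rot"]).as_matrix();p=s["tcp_pos"]
    for a in np.arange(.05,.45,.05):
        c,sn=np.cos(a),np.sin(a);v=p[:2]-piv;dp=np.array([c*v[0]-sn*v[1],sn*v[0]+c*v[1]])-v
        print(round(a,3),(R0.T@[*dp,0]).round(4).tolist())
    print("rv per 10deg yaw",(R0.T@[0,0,10.]).round(2))
E
python3 lift.py
```

```text
File "lift.py", line 12
    s=manip.sense();R0=Ro.from_quat(s["tool_rot"]).as_matrix();p=s["tcp_pos"]
IndentationError: unexpected indent
```

```bash
python3 - <<'E'
t=open("lift.py").read().split("    s=manip.sense();R0=")
open("lift.py","w").write(t[0].replace('if __name__=="__main__": report()','if __name__=="__main__":\n    report()')+"    s=manip.sense();R0="+t[1])
E
python3 lift.py; python3 - <<'E'
import sys;sys.path.insert(0,'.')
E
```

```text
8.5 [-0.099  0.412  2.039 -0.07   0.259  0.109] [0.52920703 0.05370434 0.16889173] [-5.31328438  0.85722062 -6.37958396]
(np.float64(301.66129032258067), np.float64(171.2258064516129), 62, np.int64(291), np.int64(312)) (np.float64(301.56363636363636), np.float64(167.72727272727272), 55, np.int64(291), np.int64(313))
px/10mm lift [ 0.10334123 -2.55276506]
0.05 [-0.0047, 0.0001, 0.0]
0.1 [-0.0093, 0.0004, 0.0002]
0.15 [-0.0139, 0.001, 0.0004]
0.2 [-0.0185, 0.0017, 0.0008]
0.25 [-0.023, 0.0027, 0.0012]
0.3 [-0.0275, 0.0038, 0.0017]
0.35 [-0.0319, 0.0052, 0.0023]
0.4 [-0.0362, 0.0067, 0.0031]
rv per 10deg yaw [ 0.01  4.19 -9.08]
```

The pin is up about 13.7 mm. I'll swing the first 0.2 rad.

Request:
step_arm:
  commands: [-0.0019,0,0,0,0.5,-1.0,-0.0037,0.0001,0,0,1.0,-2.1,-0.0056,0.0002,0.0001,0,1.4,-3.1,-0.0074,0.0003,0.0001,0,1.9,-4.2,-0.0093,0.0004,0.0002,0,2.4,-5.2,-0.0111,0.0006,0.0003,0,2.9,-6.2,-0.013,0.0008,0.0003,0,3.4,-7.3,-0.0148,0.0011,0.0005,0,3.8,-8.3,-0.0167,0.0014,0.0006,0,4.3,-9.4,-0.0185,0.0017,0.0008,0,4.8,-10.4]

```text
t: 9.55
tcp_pos: [0.5282, 0.0354, 0.1688]
tool_rot: [0.67, 0.711, 0.157, 0.147]
force: [-5.7, 1.1, -6.7]
finger_gap: -0.001
gripper_force: 4.2
```

```bash
cat >> lift.py <<'E'
    W=snap("scene");h=cv2.cvtColor(W["pixels"],cv2.COLOR_BGR2HSV)
    m=cv2.inRange(h,(100,130,40),(125,255,255));k,l,st,ce=cv2.connectedComponentsWithStats(m)
    def ang(W):
        h=cv2.cvtColor(W["pixels"],cv2.COLOR_BGR2HSV);m=cv2.inRange(h,(100,130,40),(125,255,255));m[:165]=0;m[240:]=0;m[:,:260]=0;m[:,340:]=0
        P=np.array([onplane(W,u,v,.114)[:2] for v,u in np.argwhere(m)],np.float32)
        f=cv2.fitLine(P,cv2.DIST_HUBER,0,.01,.01).ravel();return np.arctan(f[1]/f[0])
    print("arm angle est",ang(W)-ang(S0),"tcp angle",np.arctan2(*(piv-s["tcp_pos"][:2])[::-1])-psi)
E
python3 lift.py
```

```text
9.55 [-0.209  0.406  2.056  0.412  0.283 -0.64 ] [0.52815101 0.03544949 0.16876254] [-5.71255011  1.1439548  -6.72075949]
(np.float64(301.66129032258067), np.float64(171.2258064516129), 62, np.int64(291), np.int64(312)) (np.float64(295.2105263157895), np.float64(167.140350877193), 57, np.int64(284), np.int64(305))
px/10mm lift [ 0.10334123 -2.55276506]
0.05 [-0.0047, 0.0001, 0.0]
0.1 [-0.0093, 0.0004, 0.0002]
0.15 [-0.0139, 0.001, 0.0004]
0.2 [-0.0185, 0.0017, 0.0008]
0.25 [-0.0231, 0.0026, 0.0012]
0.3 [-0.0276, 0.0038, 0.0017]
0.35 [-0.032, 0.0051, 0.0023]
0.4 [-0.0363, 0.0067, 0.0031]
rv per 10deg yaw [ 0.01  4.19 -9.08]
arm angle est 0.20848955 tcp angle 0.20193356444021665
```

Request:
step_arm:
  commands: [-0.0022,0,0,0,0.6,-1.2,-0.0044,0.0001,0,0,1.1,-2.4,-0.0066,0.0002,0.0001,0,1.7,-3.7,-0.0088,0.0004,0.0002,0,2.3,-4.9,-0.0109,0.0006,0.0002,0,2.8,-6.1,-0.0131,0.0008,0.0004,0,3.4,-7.3,-0.0153,0.0012,0.0005,0,4.0,-8.6,-0.0174,0.0015,0.0007,0,4.5,-9.8,-0.0195,0.0019,0.0009,0,5.1,-11,-0.0216,0.0023,0.0011,0,5.6,-12.2]

```text
t: 10.65
tcp_pos: [0.5318, 0.0133, 0.1686]
tool_rot: [0.582, 0.784, 0.172, 0.129]
force: [-7.4, -1.4, -6.9]
finger_gap: 0.005
gripper_force: 5.0
```

```bash
python3 lift.py | grep -v '^0\.'
```

```text
10.65 [-0.326  0.414  2.037  0.657  0.408 -1.19 ] [0.53181692 0.01332347 0.16860162] [-7.38358146 -1.37918229 -6.91118325]
(np.float64(301.66129032258067), np.float64(171.2258064516129), 62, np.int64(291), np.int64(312)) (np.float64(286.28333333333336), np.float64(167.8), 60, np.int64(276), np.int64(298))
px/10mm lift [ 0.10334123 -2.55276506]
rv per 10deg yaw [-0.03  4.2  -9.08]
arm angle est 0.43884212 tcp angle 0.4448344287476156
```

Request:
step_arm:
  commands: [0.0006,-0.0004,0.0009,0,0,0,0.0006,-0.0008,0.0018,0,0,0,0.0006,-0.0013,0.0027,0,0,0,0.0006,-0.0017,0.0036,0,0,0,0.0006,-0.0021,0.0045,0,0,0,0.0006,-0.0025,0.0054,0,0,0,0.0006,-0.003,0.0063,0,0,0,0.0006,-0.0034,0.0072,0,0,0,0.0006,-0.0038,0.0082,0,0,0,0.0006,-0.0042,0.0091,0,0,0]

```text
t: 11.75
tcp_pos: [0.5319, 0.0134, 0.1587]
tool_rot: [0.583, 0.784, 0.172, 0.13]
force: [-9.3, -3.6, -5.6]
finger_gap: 0.004
gripper_force: 5.4
```

```bash
python3 lift.py | grep -v '^0\.'
```

```text
11.75 [-0.325  0.435  2.047  0.702  0.381 -1.238] [0.53192945 0.01336648 0.15872951] [-9.29538446 -3.61604756 -5.62340351]
(np.float64(301.66129032258067), np.float64(171.2258064516129), 62, np.int64(291), np.int64(312)) (np.float64(286.46296296296293), np.float64(170.03703703703704), 54, np.int64(276), np.int64(297))
px/10mm lift [ 0.10334123 -2.55276506]
rv per 10deg yaw [-0.03  4.2  -9.08]
arm angle est 0.44746143 tcp angle 0.43768264729495776
```

The ring has come down about 9 mm, so the pin is entering the hole. I'll lower further and back off slightly.

Request:
step_arm:
  commands: [0,-0.0008,0.0009,0,0,0,0,-0.0013,0.0018,0,0,0,0,-0.0018,0.0027,0,0,0,0,-0.0023,0.0036,0,0,0,0,-0.0028,0.0045,0,0,0,0,-0.0034,0.0054,0,0,0,0,-0.004,0.0063,0,0,0,0,-0.005,0.0072,0,0,0,0,-0.0065,0.0082,0,0,0,0,-0.008,0.0091,0,0,0]

```text
t: 12.85
tcp_pos: [0.5332, 0.0114, 0.1495]
tool_rot: [0.583, 0.783, 0.173, 0.133]
force: [0.4, 0.2, -0.2]
finger_gap: 0.001
gripper_force: 0.0
```

```bash
cat >> lift.py <<'E'
    B=goal(0,.028,.436)[1];print("top bar home at hole predicted",proj(W,B),"zero-angle predicted",proj(W,goal(0,.028)[1]))
    print(rel(*goal(.015,0,.436,25)), rel(*goal(-.07,0,.436,25)))
E
python3 lift.py | grep -v '^0\.'
```

```text
12.85 [-0.329  0.457  2.058  0.779  0.352 -1.32 ] [0.53324303 0.01137745 0.14948952] [ 0.42670653  0.15543299 -0.23044657]
(np.float64(301.66129032258067), np.float64(171.2258064516129), 62, np.int64(291), np.int64(312)) (np.float64(285.9259259259259), np.float64(170.96296296296296), 54, np.int64(275), np.int64(297))
px/10mm lift [ 0.10334123 -2.55276506]
rv per 10deg yaw [-0.05  4.26 -9.05]
arm angle est 0.4456202 tcp angle 0.45668134568182794
top bar home at hole predicted [np.float64(288.02219732286693), np.float64(170.3085686574257)] zero-angle predicted [np.float64(300.57292333001783), np.float64(170.46698654277606)]
[0.0015, -0.0065, 0.0018, 0.17, 0.31, -0.07] [0.0011, -0.0063, -0.0832, 0.17, 0.31, -0.07]
```

Contact is gone. The ring shift of 15.5 px matches the ring's middle at 0.436 rad with the pin home. I'll centre the finger and retract.

Request:
step_arm:
  commands: [0.0005,-0.003,0,0,0,0,0.001,-0.0065,0,0,0,0,0.001,-0.0065,-0.005,0,0,0,0.001,-0.0065,-0.015,0,0,0,0.001,-0.0065,-0.025,0,0,0,0.001,-0.0065,-0.04,0,0,0,0.001,-0.0065,-0.055,0,0,0,0.001,-0.0065,-0.07,0,0,0,0.001,-0.0065,-0.085,0,0,0,0.001,-0.0065,-0.09,0,0,0]

```text
t: 13.95
tcp_pos: [0.4878, 0.0013, 0.2282]
tool_rot: [0.583, 0.783, 0.173, 0.131]
force: [0.0, 0.5, -0.2]
finger_gap: -0.001
gripper_force: 0.0
```

Request:
step_arm:
  commands: [0,-0.01,-0.02,0,0,0,0,-0.02,-0.04,0,0,0,0,-0.02,-0.05,0,0,0,0,-0.02,-0.05,0,0,0,0,-0.02,-0.05,0,0,0,0,-0.02,-0.05,0,0,0,0,-0.02,-0.05,0,0,0,0,-0.02,-0.05,0,0,0,0,-0.02,-0.05,0,0,0,0,-0.02,-0.05,0,0,0]

```text
t: 14.95
tcp_pos: [0.4503, -0.0096, 0.2635]
tool_rot: [0.583, 0.783, 0.173, 0.129]
force: [-0.3, -0.6, -0.3]
finger_gap: -0.004
gripper_force: 0.0
```

```bash
python3 lift.py | grep -v '^0\.' && python3 - <<'E'
from h import *
W=snap("wrist");S=snap("scene");D=snap("side")
im=np.zeros((600,800,3),np.uint8)
im[:300,:400]=cv2.resize(W["pixels"],(400,300))
im[:540,400:]=cv2.resize(S["pixels"][150:285,225:325],(400,540),interpolation=3)
im[300:,:400]=cv2.resize(D["pixels"][170:290,210:370],(400,300),interpolation=3)
cv2.imwrite("pics/p4.png",im)
T=lambda a,z=.158:[*(piv-.105*np.array([np.cos(psi+a),np.sin(psi+a)])),z]
for n,d in(("S",S),("D",D)):print(n,[np.round(proj(d,T(a,z)),1).tolist() for a,z in((0,.158),(.436,.158),(.436,.168))])
D0=np.load("pics/side0.npy",allow_pickle=True).item()
for d in(D0,D):
    h=cv2.cvtColor(d["pixels"],cv2.COLOR_BGR2HSV);m=cv2.inRange(h,(0,130,60),(8,255,255))[185:260,280:380];print(cv2.boundingRect(m))
# moved-things check: band centroids
S0=np.load("pics/scene0.npy",allow_pickle=True).item()
for c,lo,hi,b in(("green",(50,90,60),(85,255,255),(285,245,320,275)),("orange",(7,120,90),(20,255,255),(250,240,282,268))):
    for d in(S0,S):
        h=cv2.cvtColor(d["pixels"],cv2.COLOR_BGR2HSV);m=cv2.inRange(h,lo,hi)[b[1]:b[3],b[0]:b[2]];print(c,cv2.boundingRect(m))
E
```

```text
14.95 [-0.476  0.117  2.095  0.493  0.666 -1.118] [ 0.45033714 -0.00956771  0.26345573] [-0.3371261  -0.58743667 -0.31880848]
(np.float64(301.66129032258067), np.float64(171.2258064516129), 62, np.int64(291), np.int64(312)) (np.float64(286.2741935483871), np.float64(171.01612903225805), 62, np.int64(275), np.int64(297))
px/10mm lift [ 0.10334123 -2.55276506]
rv per 10deg yaw [-0.01  4.22 -9.06]
arm angle est 0.4433588 tcp angle 0.4278505817296735
top bar home at hole predicted [np.float64(288.02219732286693), np.float64(170.3085686574257)] zero-angle predicted [np.float64(300.57292333001783), np.float64(170.46698654277606)]
[-0.0011, 0.0217, 0.1416, -0.01, 0.1, -0.1] [-0.0013, 0.0217, 0.0566, -0.01, 0.1, -0.1]
S [[301.7, 171.1], [286.6, 170.9], [286.6, 168.4]]
D [[322.4, 214.5], [325.7, 203.6], [325.9, 201.0]]
(32, 18, 19, 24)
(38, 8, 16, 21)
green (6, 7, 22, 17)
green (6, 9, 22, 15)
orange (5, 5, 22, 17)
orange (5, 6, 22, 16)
```

View pics/p4.png

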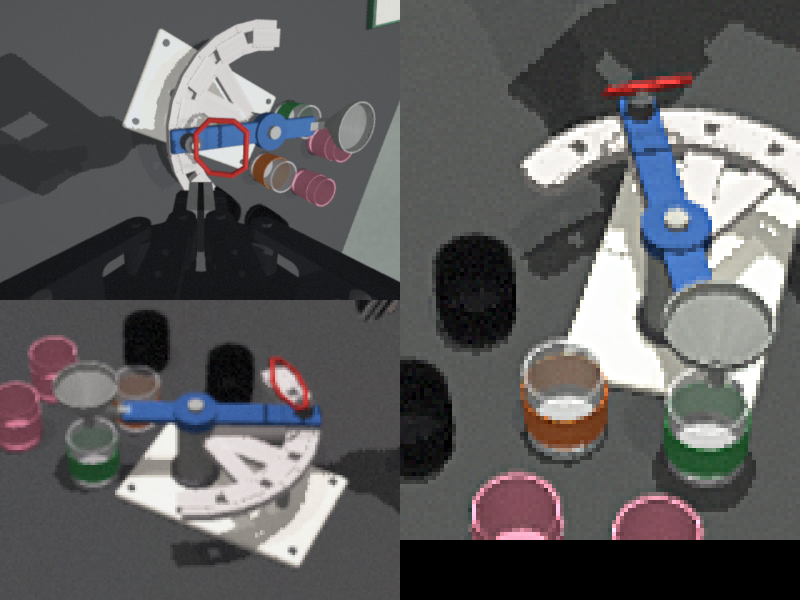

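The scene view shows the funnel above the green-banded beaker (crop 710,375). The ring is at (286.3,171.0), and (286.6,170.9) is predicted with the pin home in the next hole. Everything else stands where it was, so I'm handing in.

```bash
python3 -c "
from station import manip
print(manip.sign_off())"
```

```text
the job is handed in; nothing more can be done
None
```

I lifted the pin by the ring and swung the arm one hole (+0.436 rad). The funnel now stands over the green-banded beaker with the pin home as measured in the pictures; the job is handed in at about 15 s, no verdict returned.

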